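# Square the red tea-sweets box into the tray's brass corner

## Task

On the serving tray, slide the red lacquer box into the corner whose rims are capped with brass, until two of its sides lie flush against the two rims there. Keep it flat on the tray the whole time, without lifting or tipping it, and leave the black box and the tea bowl where they are.

Things in the scene. Friction and masses are not known exactly. Their poses are not given: they have to be found in the camera images.
- red_box_center (a point): Centre (half-way up) of the red lacquer box: a closed two-tier box with flat lid and thin gold lines, 110 x 110 mm square, 50 mm high, about 0.3 to 0.65 kg, loose, standing flat on the tray floor. Too wide to be gripped across: push it. Its x and y axes are square to its sides, z up.
- tray_corner (a point): Inner floor corner of the fixed brown tray, far left seen from the robot, with brass strips on its rims. Axes: x away from the robot, square to the far rim; y left, square to the left rim; z up; the inside lies to -x, -y. Inside 340 (x) by 460 mm (y); floor 6 mm above the table; rims 10 mm thick, 14 mm above the floor. Red box fully home: its centre at (-55, -55, 25) mm here.
- black_box_center (a point): Centre of the black lacquer box, same shape and size as the red one (110 x 110 x 50 mm), standing on the same tray. To be left where it is; it is never between the red box and the far rim, nor on the way along that rim to the corner.
- tea_bowl: Loose black tea bowl, rim 116 mm across, 72 mm high, upright on the table just left of the tray; origin at the centre of its underside. To be left where it is.
Not all that is in view belongs to the job. Leave any pink, turquoise or white look-alike of the part that bears red_box_center alone.

How it is judged:
By the outcome, as a careful person would: the job done as asked, in the order asked, and still so for the second after the job is handed in, with the robot touching nothing.
It also fails if it takes over 48 s, if anything falls off the work surface, if the arm or the gripper's body presses on something with over 40 N, if the wrist force passes 120 N, or if a joint passes its speed limit or range.

## Robot

A 6-joint arm with a two-finger parallel gripper is mounted at the origin on the work surface. World frame = base frame: x ahead of the robot, y to its left, z up, the work surface at z = 0. Lengths are in m, angles in rad, forces in N, time in s.
With the tool pointing down it reaches from about 0.25 to 0.725 m from the base axis. Payload 4 kg.
Tool frame: the origin (TCP) lies at the very end of the fingers, on their centre line; the grasp point (between the pads) lies 19 mm behind it; x points along the fingers, z is the direction in which the jaws open and shut, and the axes are right-handed (so a half turn about x gives the same grasp; the last joint's range is limited). The gripper opens to 85 mm and grips with 20 to 120 N. Pads are 22 mm wide; open, the fingers measure 114 mm over their backs; the gripper's body (76 mm by 85 mm) begins 54 mm behind the grasp point. The pads swing forward as they close: fully open they stand 13 mm farther back than shut.
Start: joints at [1.286, 0.241, 0.005, 1.335, 0, 1.571], TCP at [0.14, 0.48, 0.231] pointing down, gripper open.
Joint ranges: [-2.72, 2.72], [-1.05, 1.87], [-1.09, 1.28], [-1.99, 2.15], [-1.42, 1.44], [-3.14, 3.14]. Speed limits (rad/s): [2.79, 2.79, 3.14, 3.14, 3.14, 3.14].

## Interface

Orientations are given as a unit quaternion [x, y, z, w].
In Python, from workcell import bot gives the robot as it stands.
- The arm moves only by the tool step_arm, never from a script. Its argument "series" is a list of rows, each an object of numbers: "x", "y", "z": the shift along the world's x, y, z in cm; "twist": the turn about the world's z in degrees; "jaw": the finger opening in cm, from 0 to 8.54. In form: [{"x": .., "y": .., "z": .., "twist": .., "jaw": ..}, ...]. A call has 1 to 10 rows; each row is the pose to reach, as a shift and turn from the pose measured when the call began; what a row does not reach only later rows make up. A row lasts 1/12 s, in which the tool goes at most 41.7 mm and 7.16 degrees, less where a joint would pass 70% of its speed; a pose out of reach is approached as far as the arm can. A call with a gripper value outside its range is refused whole. The fingers move at their own pace and stop on an object; the grip force is fixed at half the most. Time passes only in rows, so rows that repeat a pose let the fingers close. It gives the time, the measured TCP pose, the force and the opening at its end, in the units of the state.
- bot.get_obs(): the state, without advancing time (a new reading comes with each control period).
- bot.camera(name): name is "side" or "top" or "wrist"; returns (picture, depth): 384x512x3 uint8, red, green, blue; 384x512 float32, m along the optical axis (not along the pixel's ray), 0 where there is no reading.
- bot.camera_info(name): a dict with "camera_matrix" (3x3 intrinsics, pixels), "R" (3x3) and "t" (3): a world point X has camera coordinates R X + t; the wrist camera has in their place "mount" (4x4, takes a point from camera to tool coordinates, whose origin is the TCP and whose axes are the tool frame's). Camera axes: x right, y down, z forward; pixel columns grow to the right and rows downward; lengths in m; the calibration is good to about 2 mm. A picture is of the moment at which its call begins: read the wrist's pose just before it. camera_info takes no time and is no camera call.
- bot.job_done(): hands the job in, once; it reports no verdict.
The state is a dict: "clock": time; "joint_pos": joint angles; "joint_vel": joint speeds; "tau": joint torques, N m; "eef_pos": TCP position; "tool_rot": TCP orientation; "ft_force": force on the tool from outside, world axes, zero at the start; "ft_torque": the same for the moment, N m; "grip_width": finger opening in m.
Only numpy, scipy, OpenCV 4.12 (cv2) and the standard library are available. Lean on these libraries where they do the work, as an engineer would, in place of code of your own. Each camera call takes 0.05 s, during which the arm holds its last target.

## Working session

There is one attempt and no reset: what is moved stays moved. The work goes in short steps, Python scripts to look and compute and a tool call to move; the robot and the scene stay as the last step left them, time stands still between calls to the robot, and variables do not carry over. Pictures are saved under pics/ and viewed, and the job is handed in when it is done.

Besides the shell and the picture viewer there is one more tool, called as a command line: name --argument value ..., lists and objects as JSON in quotes. step_arm: Moves the arm, as the interface text tells. Its arguments: {"type":"object","properties":{"series":{"type":"array","items":{"type":"object","properties":{"x":{"type":"number"},"y":{"type":"number"},"z":{"type":"number"},"twist":{"type":"number"},"jaw":{"type":"number"}}}}},"required":["series"]}

```bash
mkdir -p pics
python3 - <<'E'
from workcell import bot
import cv2,numpy as np
o=bot.get_obs();print({k:np.round(v,3).tolist() for k,v in o.items()})
for n in("top","side"):
    p,d=bot.camera(n);cv2.imwrite(f"pics/{n}0.png",p[...,::-1]);np.save(f"{n}0.npy",d);print(n,bot.camera_info(n))
E
```

```text
{'clock': 0.0, 'joint_pos': [1.286, 0.241, 0.004, 1.335, -0.0, 1.571], 'joint_vel': [0.001, -0.001, -0.0, -0.002, 0.001, 0.002], 'tau': [-0.001, -37.232, 25.241, 0.017, -0.0, 0.0], 'eef_pos': [0.14, 0.479, 0.23], 'tool_rot': [-0.424, 0.566, 0.424, 0.565], 'ft_force': [-0.17, 0.038, -0.742], 'ft_torque': [0.032, 0.039, 0.01], 'grip_width': 0.086}
top {'camera_matrix': array([[451.02926764,   0.        , 267.28891003],
       [  0.        , 451.02926764, 197.42494702],
       [  0.        ,   0.        ,   1.        ]]), 'R': array([[-0.02527138, -0.99923589, -0.02981603],
       [-0.9853433 ,  0.02993106, -0.16793662],
       [ 0.16870072,  0.02513503, -0.98534679]]), 't': array([-0.03112328,  0.47400506,  1.12963764])}
side {'camera_matrix': array([[442.7208346 ,   0.        , 255.1594898 ],
       [  0.        , 442.7208346 , 194.82285605],
       [  0.        ,   0.        ,   1.        ]]), 'R': array([[-0.99601913, -0.08663372, -0.0209878 ],
       [-0.03497817,  0.59641192, -0.80191605],
       [ 0.08199034, -0.79798961, -0.59706798]]), 't': array([0.47523905, 0.0977106 , 1.07501439])}
```

```bash
ls .
```

```text
pics
side0.npy
top0.npy
```

View pics/top0.png

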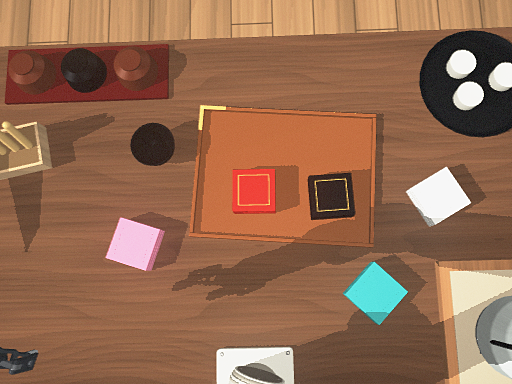

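View pics/side0.png

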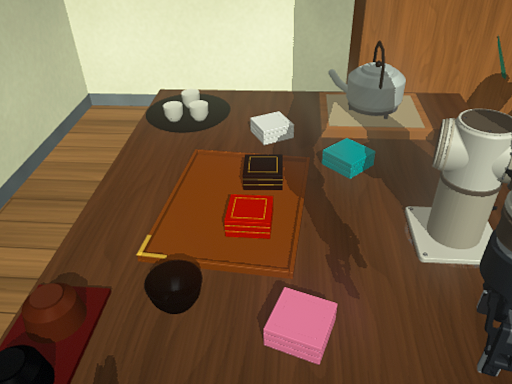

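```bash
cat > h.py <<'E'
import numpy as np,cv2
from workcell import bot
def ray(n,uv,z):
    c=bot.camera_info(n);K,R,t=c["camera_matrix"],c["R"],c["t"]
    uv=np.atleast_2d(np.asarray(uv,float));z=np.broadcast_to(z,len(uv))
    d=(np.linalg.inv(K)@np.c_[uv,np.ones(len(uv))].T).T@R;o=-R.T@t
    return o+d*((z-o[2])/d[:,2])[:,None]
def redmask(p):
    h=cv2.cvtColor(p,cv2.COLOR_RGB2HSV)
    m=((h[...,0]<4)|(h[...,0]>174))&(h[...,1]>200)&(h[...,2]>110)
    return m.astype(np.uint8)
E
python3 - <<'E'
from h import *
for n in("top","side"):
    p=cv2.imread(f"pics/{n}0.png")[...,::-1].copy();d=np.load(f"{n}0.npy")
    m=redmask(p);k,l,s,c=cv2.connectedComponentsWithStats(m)
    for i in range(1,k):
        if s[i,4]>60: print(n,s[i],c[i])
p=cv2.imread("pics/top0.png");print(np.linalg.norm(1))
d=np.load("top0.npy")
c=bot.camera_info("top")
def pt(u,v):
    z=d[v,u];return c["R"].T@(np.linalg.inv(c["camera_matrix"])@[u,v,1]*z-c["t"])
for u,v in((254,188),(254,205),(331,195),(222,150),(152,144),(136,245),(376,293),(203,107)):print(u,v,pt(u,v).round(3))
cr=p[90:260,180:390];cv2.imwrite("pics/c0.png",cv2.resize(cr,None,fx=3.5,fy=3.5,interpolation=cv2.INTER_CUBIC))
E
```

```text
side [225 195  47  32 531] [249.80602637 213.43502825]
side [233 199  32  19 506] [248.7687747  207.96837945]
side [225 227  45   5 140] [246.88571429 229.05      ]
side [225 232  45   7 167] [247.64670659 234.95209581]
1.0
254 188 [ 0.496 -0.011  0.057]
254 205 [ 0.452 -0.01   0.056]
331 195 [ 0.471 -0.207  0.057]
222 150 [0.614 0.077 0.006]
152 144 [0.635 0.267 0.013]
136 245 [0.359 0.294 0.045]
376 293 [ 0.224 -0.307  0.045]
203 107 [0.733 0.126 0.02 ]
```

View pics/c0.png

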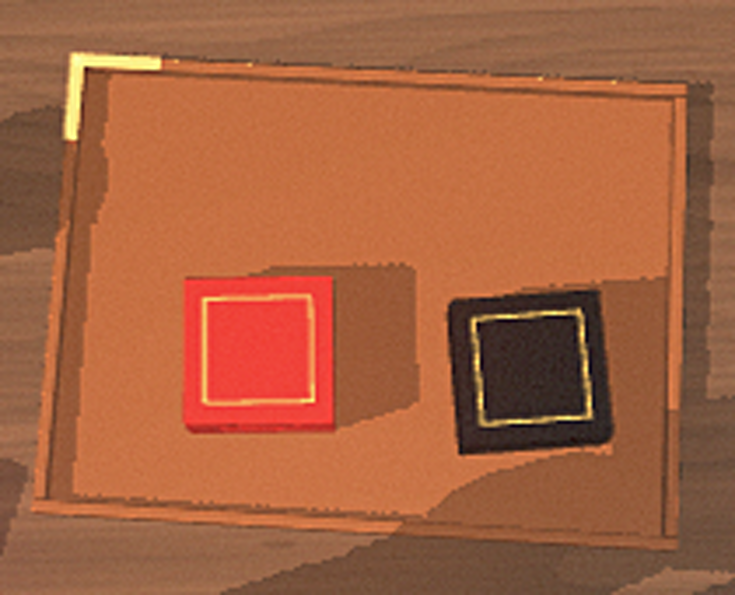

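The red box is at top pixel (254,191), with the black one at (331,195) and the brass corner at (203,108). The pink (136,245), turquoise (376,293) and white (438,196) blocks are off the tray. Only the red, gold-lined box on the tray fits the description, and the crop confirms it. Next I'll measure it precisely.

```bash
cat >> h.py <<'E'
def boxpose(p,d=None):
    # red box from top picture: top-face edges on plane z=.056
    h=cv2.cvtColor(p,cv2.COLOR_RGB2HSV)
    m=(((h[...,0]<5)|(h[...,0]>172))&(h[...,1]>180)&(h[...,2]>90)).astype(np.uint8)
    m[:100]=0;m[260:]=0;m[:,:190]=0;m[:,390:]=0
    return m
def topcloud(d):
    c=bot.camera_info("top");v,u=np.mgrid[:384,:512]
    P=np.stack([u,v,np.ones_like(u)],-1)@np.linalg.inv(c["camera_matrix"]).T*d[...,None]
    return (P-c["t"])@c["R"]
E
python3 - <<'E'
from h import *
p=cv2.imread("pics/top0.png")[...,::-1].copy();d=np.load("top0.npy")
c=bot.camera_info("top");print("cam",-c["R"].T@c["t"])
W=topcloud(d)
Z=W[...,2]
# rows/cols profile of heights
for u in (230,290,340): print(u,[(v,round(float(W[v,u,0]),3),round(float(Z[v,u]),3)) for v in range(104,120)])
for v in (140,170,220): print(v,[(u,round(float(W[v,u,1]),3),round(float(Z[v,u]),3)) for u in range(188,206)])
# box tops
for name,(u0,u1,v0,v1) in dict(red=(222,285,165,220),black=(300,365,165,225)).items():
    m=np.zeros(d.shape,np.uint8);m[v0:v1,u0:u1]=(np.abs(Z[v0:v1,u0:u1]-.056)<.006)
    P=W[m>0][:,:2].astype(np.float32);r=cv2.minAreaRect(P);print(name,m.sum(),P.mean(0),r)
h=cv2.cvtColor(p,cv2.COLOR_RGB2HSV)
m=boxpose(p);print(m.sum(),cv2.boundingRect(m))
E
```

```text
cam [ 0.2757005  -0.07368045  1.19175966]
230 [(104, 0.748, -0.003), (105, 0.744, 0.0), (106, 0.743, -0.004), (107, 0.731, 0.019), (108, 0.728, 0.018), (109, 0.724, 0.022), (110, 0.722, 0.02), (111, 0.722, 0.011), (112, 0.722, 0.005), (113, 0.718, 0.006), (114, 0.716, 0.004), (115, 0.713, 0.006), (116, 0.71, 0.005), (117, 0.707, 0.006), (118, 0.702, 0.011), (119, 0.701, 0.006)]
290 [(104, 0.741, 0.0), (105, 0.737, 0.003), (106, 0.736, -0.002), (107, 0.732, -0.001), (108, 0.729, 0.001), (109, 0.727, -0.003), (110, 0.716, 0.019), (111, 0.712, 0.022), (112, 0.711, 0.017), (113, 0.707, 0.02), (114, 0.708, 0.011), (115, 0.707, 0.005), (116, 0.704, 0.005), (117, 0.7, 0.008), (118, 0.699, 0.002), (119, 0.693, 0.011)]
340 [(104, 0.736, -0.0), (105, 0.734, -0.002), (106, 0.73, -0.0), (107, 0.727, -0.0), (108, 0.724, -0.001), (109, 0.721, -0.0), (110, 0.718, 0.002), (111, 0.714, 0.003), (112, 0.704, 0.022), (113, 0.702, 0.022), (114, 0.699, 0.021), (115, 0.696, 0.022), (116, 0.696, 0.014), (117, 0.695, 0.008), (118, 0.693, 0.006), (119, 0.69, 0.008)]
140 [(188, 0.171, 0.001), (189, 0.168, -0.0
[... 711 characters left out ...]
3, 0.006)]
220 [(188, 0.17, 0.001), (189, 0.168, -0.004), (190, 0.161, 0.018), (191, 0.158, 0.021), (192, 0.156, 0.016), (193, 0.154, 0.016), (194, 0.152, 0.01), (195, 0.15, 0.007), (196, 0.148, 0.004), (197, 0.144, 0.01), (198, 0.142, 0.006), (199, 0.14, 0.003), (200, 0.137, 0.007), (201, 0.134, 0.005), (202, 0.132, 0.005), (203, 0.129, 0.004), (204, 0.126, 0.008), (205, 0.124, 0.006)]
red 1778 [ 0.49066967 -0.01000401] ((0.49202853441238403, -0.010650202631950378), (0.10788101702928543, 0.1109364703297615), 89.43326568603516)
black 1832 [ 0.47150478 -0.2083059 ] ((0.4725726246833801, -0.20870843529701233), (0.1107664480805397, 0.1104244589805603), 2.495234727859497)
1632 (232, 169, 44, 45)
```

```bash
cat >> h.py <<'E'
def rim(W,rows):
    P=[]
    for s in rows:
        w=W[s];w=w[np.abs(w[:,2]-.02)<.0045]
        if 2<=len(w)<=6:P.append(w.mean(0)[:2])
    P=np.array(P,np.float32);l=cv2.fitLine(P,cv2.DIST_HUBER,0,.001,.001).ravel()
    return l[:2],l[2:],len(P)
E
python3 - <<'E'
from h import *
W=topcloud(np.load("top0.npy"))
dF,pF,n1=rim(W,[np.s_[100:122,u] for u in range(210,370)])
dL,pL,n2=rim(W,[np.s_[v,185:207] for v in range(120,228)])
aF=np.arctan(-dF[0]/-dF[1] if 1 else 0)  # slope dx/dy
print(n1,n2,"far dx/dy deg",np.degrees(np.arctan(dF[0]/dF[1])),"left dy/dx deg",np.degrees(np.arctan(dL[1]/dL[0])))
th=(np.arctan(-dF[0]/dF[1])+np.arctan(dL[1]/dL[0]))/2
# tray x axis = (cos th, sin th)
ex=np.array([np.cos(th),np.sin(th)]);ey=np.array([-ex[1],ex[0]])
X=pF@ex-.005;Y=pL@ey-.005
print("th",np.degrees(th),"corner",X*ex+Y*ey,"goal",(X-.055)*ex+(Y-.055)*ey)
for nm,c in(("red",[.492,-.0106]),("black",[.4725,-.2087]),("bowl",[.64,.26])):
    c=np.array(c);print(nm,c@ex-X,c@ey-Y)
p=cv2.imread("pics/top0.png")[...,::-1].copy()
m=boxpose(p);q=cv2.findContours(m,0,1)[0];q=max(q,key=cv2.contourArea);print(cv2.minAreaRect(q))
# box edges from mask on top plane: left, right, far
ed=[];
v=range(174,206);L=ray("top",[[np.where(m[i])[0].min()-.5,i] for i in v],.056);R=ray("top",[[np.where(m[i])[0].max()+.5,i] for i in v],.056)
u=range(238,270);F=ray("top",[[i,np.where(m[:,i])[0].min()-.5] for i in u],.056)
for nm,P,a,b in(("L",L,0,1),("R",R,0,1),("F",F,1,0)):
    k=np.polyfit(P[:,a],P[:,b],1);print(nm,P.mean(0),np.degrees(np.arctan(k[0])))
b=W[130:160,135:170].reshape(-1,3);print(b[:,2].max())
E
```

```text
160 108 far dx/dy deg 5.0262446 left dy/dx deg -5.004476
th -5.0153604 corner [0.72766745 0.12413985] goal [0.6680698 0.0741587]
red -0.22298581644445659 -0.15482669187188147
black -0.22509269795045256 -0.35387297034338117
bowl -0.09920907720923422 0.12767583668231963
((253.5, 191.0), (44.0, 43.0), 90.0)
L [0.4936112  0.04447087 0.056     ] -1.8522972408467797
R [ 0.49026406 -0.06378624  0.056     ] -1.3256383525239903
F [ 0.54643553 -0.01094023  0.056     ] -0.2140944860002212
1.191759656680155
```

Run:
```python
from h import *
from scipy.spatial.transform import Rotation as R
o=bot.get_obs();M=R.from_quat(o["tool_rot"]).as_matrix();print(M.round(3),np.degrees(np.arctan2(M[1,2],M[0,2])),o["clock"])
ex=np.array([np.cos(np.radians(-5)),np.sin(np.radians(-5))]);ey=np.array([-ex[1],ex[0]])
b=np.array([.4915,-.0100]);
for s in(.055+.037,.055+.011): print("behind near face",b-s*ex, (b-s*ex-o["eef_pos"][:2])*100)
```

```text
[[-0.001 -0.96   0.281]
 [-0.002  0.281  0.96 ]
 [-1.    -0.    -0.002]] 73.68258442650271 0.1
behind near face [ 0.39985009 -0.00198167] [ 25.95255089 -48.12845373]
behind near face [ 0.42575115 -0.00424772] [ 28.5426571  -48.35505866]
```

step_arm --series '[{"x":13,"y":-24,"z":-4,"twist":6,"jaw":7},{"x":26,"y":-48,"z":-4,"twist":11.3,"jaw":7},{"x":26,"y":-48,"z":-4,"twist":11.3,"jaw":7},{"x":26,"y":-48,"z":-4,"twist":11.3,"jaw":7},{"x":26,"y":-48,"z":-4,"twist":11.3,"jaw":7},{"x":26,"y":-48,"z":-4,"twist":11.3,"jaw":7},{"x":26,"y":-48,"z":-4,"twist":11.3,"jaw":7},{"x":26,"y":-48,"z":-4,"twist":11.3,"jaw":7},{"x":26,"y":-48,"z":-4,"twist":11.3,"jaw":7},{"x":26,"y":-48,"z":-4,"twist":11.3,"jaw":7}]'

```text
clock: 0.93
eef_pos: [0.3382, 0.1126, 0.1993]
tool_rot: [-0.478, 0.522, 0.477, 0.521]
ft_force: [1.3, 1.2, 0.3]
grip_width: 0.0697
```

step_arm --series '[{"x":3,"y":-5.5,"z":-1},{"x":6.2,"y":-11.4,"z":-4},{"x":6.2,"y":-11.4,"z":-4},{"x":6.2,"y":-11.4,"z":-6},{"x":6.2,"y":-11.4,"z":-10},{"x":6.2,"y":-11.4,"z":-12},{"x":6.2,"y":-11.4,"z":-12}]'

```text
$.series[0]: bad value
```

Run:
```python
from h import *
for n in("side","wrist"):
    p,d=bot.camera(n);cv2.imwrite(f"pics/{n}1.png",p[...,::-1])
print(bot.get_obs()["eef_pos"],bot.get_obs()["tool_rot"])
a=cv2.imread("pics/side1.png");b=cv2.imread("pics/wrist1.png");cv2.imwrite("pics/p1.png",cv2.resize(np.hstack([a,b]),(800,300)))
```

```text
[0.33981347 0.1091455  0.1989834 ] [-0.47535828  0.52534103  0.47336615  0.52342698]
```

View pics/p1.png

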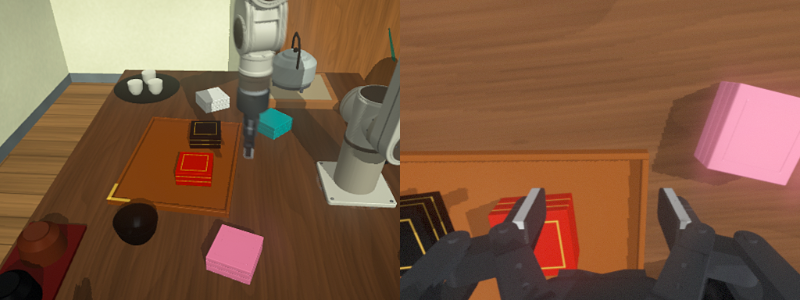

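The picture shows the arm still short of the box, because the call was refused: each row needs all its fields. The scene is undisturbed, so I'll send it again.

step_arm --series '[{"x":3,"y":-5.5,"z":-1,"twist":0.7,"jaw":7},{"x":6,"y":-11.1,"z":-4,"twist":0.7,"jaw":7},{"x":6,"y":-11.1,"z":-4,"twist":0.7,"jaw":7},{"x":6,"y":-11.1,"z":-4,"twist":0.7,"jaw":7},{"x":6,"y":-11.1,"z":-6,"twist":0.7,"jaw":7},{"x":6,"y":-11.1,"z":-9,"twist":0.7,"jaw":7},{"x":6,"y":-11.1,"z":-11,"twist":0.7,"jaw":7},{"x":6,"y":-11.1,"z":-11,"twist":0.7,"jaw":7}]'

```text
clock: 1.7
eef_pos: [0.3959, -0.0014, 0.0853]
tool_rot: [-0.476, 0.525, 0.479, 0.518]
ft_force: [-0.4, 1.1, -0.1]
grip_width: 0.0701
```

Run:
```python
from h import *
for n in("side","top"):
    p,d=bot.camera(n);cv2.imwrite(f"pics/{n}2.png",p[...,::-1])
print(bot.get_obs()["eef_pos"],bot.get_obs()["tool_rot"])
a=cv2.imread("pics/side2.png");b=cv2.imread("pics/top2.png");cv2.imwrite("pics/p2.png",cv2.resize(np.hstack([a,b]),(800,300)))
```

```text
[ 0.3989758  -0.00137177  0.08868352] [-0.47811404  0.52289307  0.4773451   0.51974172]
```

View pics/p2.png

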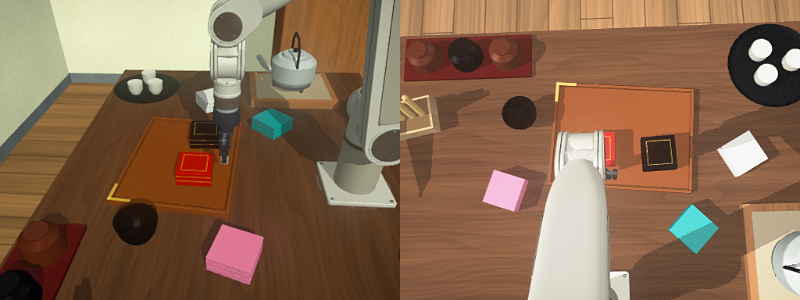

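step_arm --series '[{"x":0,"y":0,"z":-3.5,"twist":0.2,"jaw":7},{"x":0,"y":0,"z":-6.2,"twist":0.2,"jaw":7},{"x":0,"y":0,"z":-6.2,"twist":0.2,"jaw":7},{"x":1,"y":-0.1,"z":-6.2,"twist":0.2,"jaw":7},{"x":2,"y":-0.2,"z":-6.2,"twist":0.2,"jaw":7},{"x":3,"y":-0.25,"z":-6.2,"twist":0.2,"jaw":7},{"x":4,"y":-0.35,"z":-6.2,"twist":0.2,"jaw":7},{"x":5,"y":-0.45,"z":-6.2,"twist":0.2,"jaw":7},{"x":5.5,"y":-0.5,"z":-6.2,"twist":0.2,"jaw":7},{"x":5.5,"y":-0.5,"z":-6.2,"twist":0.2,"jaw":7}]'

```text
clock: 2.63
eef_pos: [0.4572, -0.0065, 0.0281]
tool_rot: [-0.48, 0.521, 0.477, 0.52]
ft_force: [1.0, -0.1, -0.3]
grip_width: 0.0701
```

Run:
```python
from h import *
p,d=bot.camera("side");cv2.imwrite("pics/side3.png",cv2.resize(p[80:300,120:370,::-1],None,fx=2.6,fy=2.6))
o=bot.get_obs();print(o["eef_pos"],o["tool_rot"],o["ft_force"])
```

```text
[ 0.45632798 -0.00651143  0.02779785] [-0.47985809  0.52120418  0.47729483  0.51987696] [-0.3129301  -0.18514716 -0.84595791]
```

View pics/side3.png

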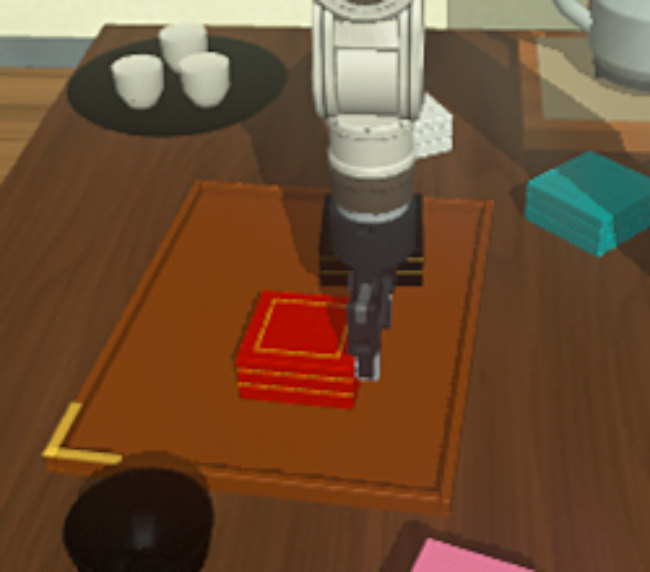

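step_arm --series '[{"x":1.3,"y":-0.1,"z":-0.1,"twist":0,"jaw":7},{"x":2.6,"y":-0.2,"z":-0.1,"twist":0,"jaw":7},{"x":3.9,"y":-0.35,"z":-0.1,"twist":0,"jaw":7},{"x":5.2,"y":-0.45,"z":-0.1,"twist":0,"jaw":7},{"x":6.5,"y":-0.55,"z":-0.1,"twist":0,"jaw":7},{"x":7.8,"y":-0.7,"z":-0.1,"twist":0,"jaw":7},{"x":9.1,"y":-0.8,"z":-0.1,"twist":0,"jaw":7},{"x":10.4,"y":-0.9,"z":-0.1,"twist":0,"jaw":7},{"x":11.4,"y":-1.0,"z":-0.1,"twist":0,"jaw":7},{"x":12,"y":-1.05,"z":-0.1,"twist":0,"jaw":7}]'

```text
clock: 3.52
eef_pos: [0.5768, -0.0171, 0.0271]
tool_rot: [-0.48, 0.521, 0.477, 0.52]
ft_force: [-3.6, -1.1, 1.9]
grip_width: 0.0698
```

Run:
```python
from h import *
p,d=bot.camera("side");cv2.imwrite("pics/side4.png",cv2.resize(p[80:300,120:370,::-1],None,fx=2.6,fy=2.6))
o=bot.get_obs();print(o["eef_pos"],o["tool_rot"],o["ft_force"])
```

```text
[ 0.57783881 -0.01715104  0.02711082] [-0.48018293  0.52091752  0.47691488  0.52021293] [ 0.5789538 -0.2491059  0.4299275]
```

View pics/side4.png

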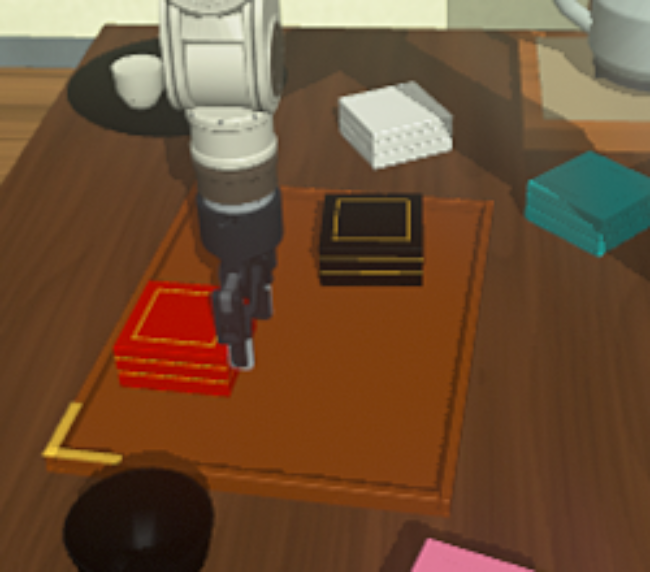

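step_arm --series '[{"x":0.4,"y":-0.05,"z":0,"twist":0,"jaw":7},{"x":0.8,"y":-0.07,"z":0,"twist":0,"jaw":7},{"x":1.2,"y":-0.1,"z":0,"twist":0,"jaw":7},{"x":1.4,"y":-0.12,"z":0,"twist":0,"jaw":7},{"x":1.5,"y":-0.13,"z":0,"twist":0,"jaw":7},{"x":1.6,"y":-0.14,"z":0,"twist":0,"jaw":7}]'

```text
clock: 4.07
eef_pos: [0.5935, -0.0185, 0.027]
tool_rot: [-0.48, 0.521, 0.477, 0.52]
ft_force: [-1.6, 0.4, 1.4]
grip_width: 0.0703
```

step_arm --series '[{"x":0.1,"y":0,"z":0,"twist":0,"jaw":7},{"x":0.2,"y":0,"z":0,"twist":0,"jaw":7},{"x":0.3,"y":0,"z":0,"twist":0,"jaw":7},{"x":0.4,"y":0,"z":0,"twist":0,"jaw":7}]'

```text
clock: 4.4
eef_pos: [0.5953, -0.0185, 0.0271]
tool_rot: [-0.479, 0.522, 0.478, 0.519]
ft_force: [-9.1, 1.7, 7.8]
grip_width: 0.0699
```

step_arm --series '[{"x":0.25,"y":0,"z":0,"twist":0,"jaw":7},{"x":0.35,"y":0,"z":0,"twist":0,"jaw":7},{"x":0.35,"y":0,"z":0,"twist":0,"jaw":7}]'

```text
clock: 4.65
eef_pos: [0.5952, -0.0185, 0.027]
tool_rot: [-0.477, 0.524, 0.48, 0.517]
ft_force: [-11.6, 0.3, 7.6]
grip_width: 0.07
```

Run:
```python
from h import *
p,d=bot.camera("side");cv2.imwrite("pics/side5.png",cv2.resize(p[130:270,120:310,::-1],None,fx=4,fy=4))
o=bot.get_obs();print(o["eef_pos"],o["tool_rot"],o["ft_force"])
```

```text
[ 0.59519716 -0.01846469  0.02703928] [-0.47721883  0.52409309  0.47965809  0.5172202 ] [-11.34753457  -0.73357805   7.62760293]
```

View pics/side5.png

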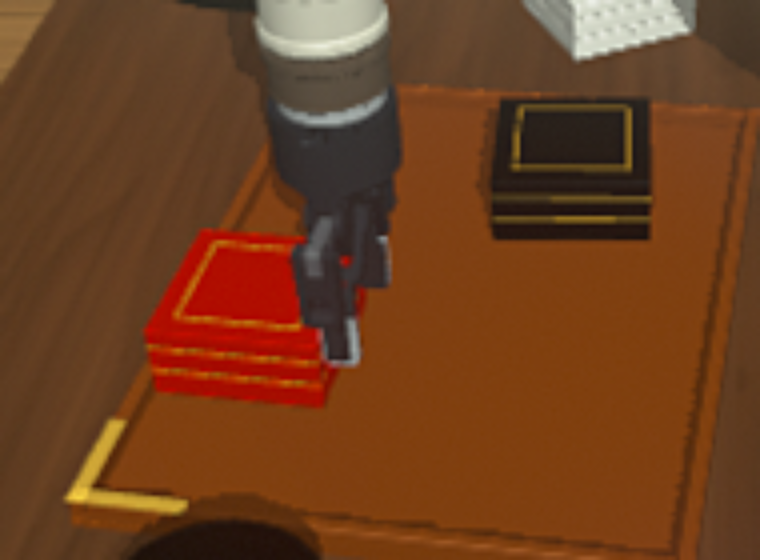

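step_arm --series '[{"x":-2,"y":0.2,"z":0,"twist":0,"jaw":7},{"x":-3,"y":0.3,"z":3.5,"twist":0,"jaw":7},{"x":-3,"y":0.3,"z":7.5,"twist":-7,"jaw":4},{"x":-3,"y":-1,"z":11,"twist":-14,"jaw":4},{"x":-1,"y":-4,"z":11,"twist":-21,"jaw":4},{"x":2,"y":-7,"z":11,"twist":-28,"jaw":4},{"x":4.5,"y":-9.5,"z":11,"twist":-35,"jaw":4},{"x":5.6,"y":-9.7,"z":11,"twist":-42,"jaw":4},{"x":5.6,"y":-9.7,"z":11,"twist":-49,"jaw":4},{"x":5.6,"y":-9.7,"z":11,"twist":-56,"jaw":4}]'

```text
clock: 5.53
eef_pos: [0.6532, -0.1168, 0.1369]
tool_rot: [-0.173, 0.687, 0.178, 0.683]
ft_force: [0.3, -0.7, 0.1]
grip_width: 0.0402
```

step_arm --series '[{"x":0,"y":0,"z":0,"twist":-7,"jaw":4},{"x":0,"y":0,"z":0,"twist":-14,"jaw":4},{"x":0,"y":0,"z":0,"twist":-21,"jaw":4},{"x":0,"y":0,"z":0,"twist":-28,"jaw":4},{"x":0,"y":0,"z":0,"twist":-33.7,"jaw":4},{"x":0,"y":0,"z":0,"twist":-33.7,"jaw":4}]'

```text
clock: 6.03
eef_pos: [0.6543, -0.117, 0.1374]
tool_rot: [0.034, 0.706, -0.029, 0.707]
ft_force: [-0.3, -0.3, 0.1]
grip_width: 0.0401
```

Run:
```python
from h import *
o=bot.get_obs();print(o["eef_pos"],o["tool_rot"],o["ft_force"])
p,d=bot.camera("top");np.save("top6.npy",d);cv2.imwrite("pics/top6r.png",p[...,::-1]);cv2.imwrite("pics/top6.png",cv2.resize(p[90:260,180:390,::-1],None,fx=3.5,fy=3.5))
p,d=bot.camera("side");cv2.imwrite("pics/side6.png",cv2.resize(p[130:270,120:310,::-1],None,fx=4,fy=4))
```

```text
[ 0.65434029 -0.11699659  0.13738659] [ 0.03364365  0.70626731 -0.02869458  0.70656296] [-0.34764096 -0.25267338  0.07901329]
```

View pics/top6.png

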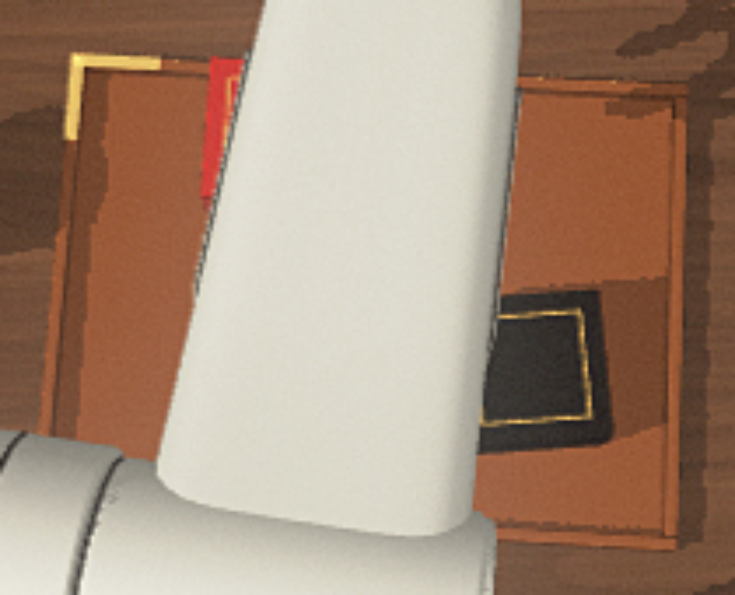

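View pics/side6.png

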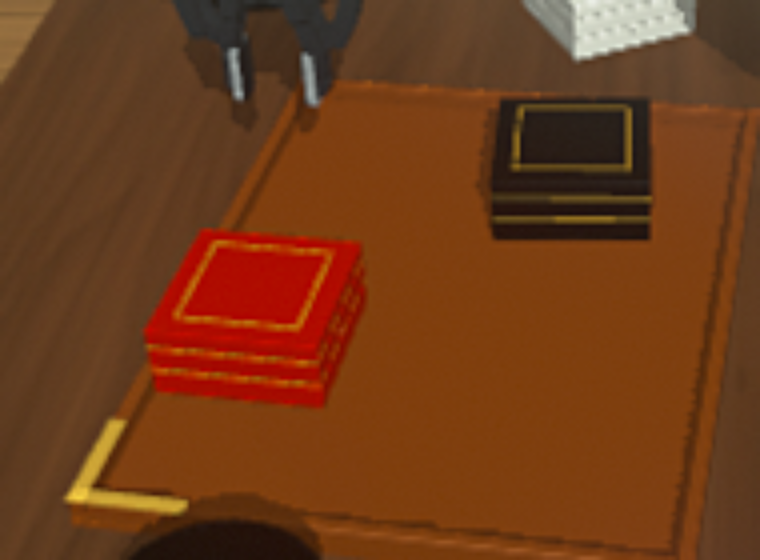

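Run:
```python
from h import *
C=np.array([.7277,.1241]);t=np.radians(-5);ex=np.array([np.cos(t),np.sin(t)]);ey=np.array([-ex[1],ex[0]])
P=ray("top",[[239.2,112],[238,140],[237.5,146]],.056)
for q in P:print(q.round(4),(q[:2]-C)@ex,(q[:2]-C)@ey)
s=lambda x,y:[120+x/4,130+y/4]
P=ray("side",[s(205,229),s(363,243),s(313,347),s(148,332)],.056)
for q in P:print(q.round(4),(q[:2]-C)@ex,(q[:2]-C)@ey)
```

```text
[0.7016 0.0238 0.056 ] -0.017229251242993487 -0.10217319787307687
[0.6249 0.0281 0.056 ] -0.09402895452614292 -0.10459215255605804
[0.6087 0.0296 0.056 ] -0.11030550680246641 -0.10446882164229199
[ 0.7044 -0.0806  0.056 ] -0.005372602487998877 -0.20594935360075836
[ 0.5977 -0.0712  0.056 ] -0.11248136739829387 -0.20586608397610476
[0.6101 0.0355 0.056 ] -0.10944663480051825 -0.09847325568281783
[0.7136 0.0275 0.056 ] -0.005672858880443995 -0.09743293887158525
```

step_arm --series '[{"x":0,"y":0,"z":-4,"twist":0,"jaw":4},{"x":0,"y":0,"z":-8,"twist":0,"jaw":4},{"x":0,"y":0,"z":-11,"twist":0,"jaw":4},{"x":0,"y":0,"z":-11.1,"twist":0,"jaw":4},{"x":0.1,"y":1,"z":-11.1,"twist":0,"jaw":4},{"x":0.2,"y":2,"z":-11.1,"twist":0,"jaw":4},{"x":0.25,"y":3,"z":-11.1,"twist":0,"jaw":4},{"x":0.35,"y":4,"z":-11.1,"twist":0,"jaw":4},{"x":0.45,"y":5,"z":-11.1,"twist":0,"jaw":4},{"x":0.5,"y":5.5,"z":-11.1,"twist":0,"jaw":4}]'

```text
clock: 6.97
eef_pos: [0.6608, -0.0605, 0.0286]
tool_rot: [0.031, 0.705, -0.027, 0.708]
ft_force: [0.2, -4.4, 3.5]
grip_width: 0.0397
```

Run:
```python
from h import *
o=bot.get_obs();print(o["eef_pos"],o["tool_rot"],o["ft_force"])
p,d=bot.camera("side");cv2.imwrite("pics/side7.png",cv2.resize(p[130:270,120:310,::-1],None,fx=4,fy=4))
```

```text
[ 0.66075591 -0.06052495  0.02864416] [ 0.03138757  0.70513598 -0.02691538  0.70786555] [ 0.19730011 -4.44558987  3.5012124 ]
```

View pics/side7.png

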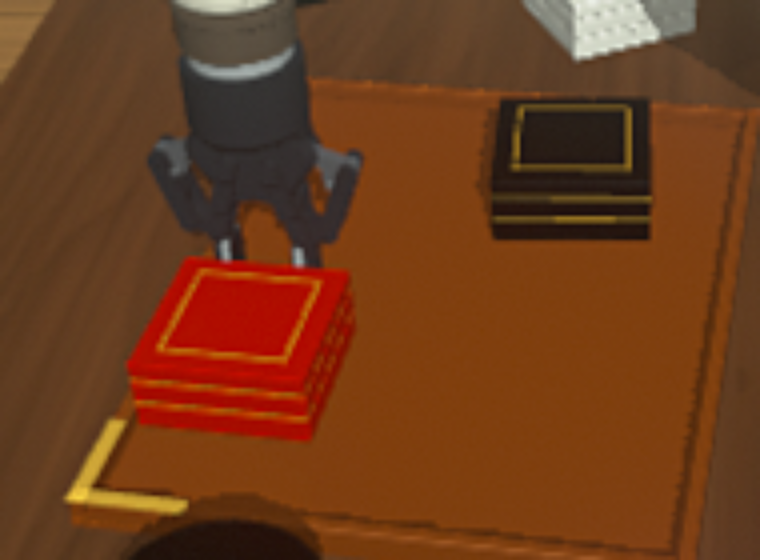

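step_arm --series '[{"x":0.05,"y":0.8,"z":-0.1,"twist":0,"jaw":4},{"x":0.1,"y":1.6,"z":-0.1,"twist":0,"jaw":4},{"x":0.2,"y":2.4,"z":-0.1,"twist":0,"jaw":4},{"x":0.25,"y":3.2,"z":-0.1,"twist":0,"jaw":4},{"x":0.35,"y":4,"z":-0.1,"twist":0,"jaw":4},{"x":0.4,"y":4.8,"z":-0.1,"twist":0,"jaw":4},{"x":0.5,"y":5.5,"z":-0.1,"twist":0,"jaw":4},{"x":0.5,"y":5.9,"z":-0.1,"twist":0,"jaw":4},{"x":0.5,"y":6.2,"z":-0.1,"twist":0,"jaw":4},{"x":0.5,"y":6.4,"z":-0.1,"twist":0,"jaw":4}]'

```text
clock: 7.85
eef_pos: [0.6656, 0.0048, 0.0271]
tool_rot: [0.031, 0.705, -0.026, 0.708]
ft_force: [0.6, -4.2, 2.4]
grip_width: 0.0401
```

step_arm --series '[{"x":0,"y":0.15,"z":0,"twist":0,"jaw":4},{"x":0,"y":0.3,"z":0,"twist":0,"jaw":4},{"x":0,"y":0.45,"z":0,"twist":0,"jaw":4},{"x":0,"y":0.55,"z":0,"twist":0,"jaw":4},{"x":0,"y":0.6,"z":0,"twist":0,"jaw":4}]'

```text
clock: 8.27
eef_pos: [0.6656, 0.0107, 0.0271]
tool_rot: [0.031, 0.705, -0.026, 0.708]
ft_force: [0.2, -3.2, 2.3]
grip_width: 0.0403
```

Run:
```python
from h import *
o=bot.get_obs();print(o["eef_pos"],o["tool_rot"],o["ft_force"])
p,d=bot.camera("side");cv2.imwrite("pics/side8.png",cv2.resize(p[130:270,120:310,::-1],None,fx=4,fy=4))
```

```text
[0.66556822 0.01069129 0.02710089] [ 0.03141273  0.70539985 -0.02624679  0.70762659] [ 0.1904558  -3.18335166  2.33688895]
```

View pics/side8.png

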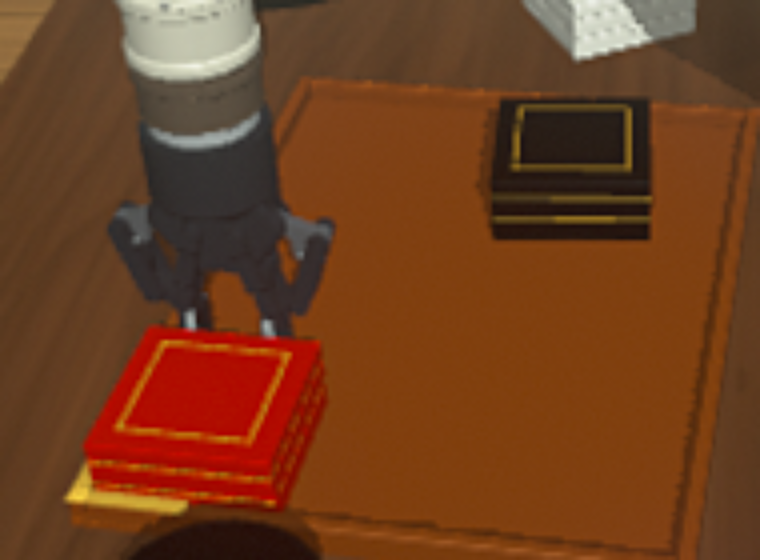

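Almost there. The force is only 3 N, so the box isn't against the left rim yet. I'll carry on gently.

step_arm --series '[{"x":0,"y":0.15,"z":0,"twist":0,"jaw":4},{"x":0,"y":0.25,"z":0,"twist":0,"jaw":4},{"x":0,"y":0.35,"z":0,"twist":0,"jaw":4},{"x":0,"y":0.4,"z":0,"twist":0,"jaw":4}]'

```text
clock: 8.65
eef_pos: [0.6651, 0.0109, 0.0272]
tool_rot: [0.03, 0.706, -0.03, 0.707]
ft_force: [-1.9, -12.8, 3.6]
grip_width: 0.0402
```

The force has jumped to 12.8 N with no further motion, so it's against the left rim. I'll back off, lift clear and look.

step_arm --series '[{"x":0,"y":0.5,"z":0,"twist":0,"jaw":4},{"x":0,"y":0.5,"z":0,"twist":0,"jaw":4},{"x":0,"y":-1.5,"z":0,"twist":0,"jaw":4},{"x":0,"y":-3,"z":2,"twist":0,"jaw":4},{"x":-0.5,"y":-4,"z":6,"twist":7,"jaw":4},{"x":-3,"y":-4,"z":9,"twist":14,"jaw":7},{"x":-6,"y":-4,"z":11,"twist":21,"jaw":7},{"x":-10,"y":-4,"z":11,"twist":28,"jaw":7},{"x":-14,"y":-4,"z":11,"twist":35,"jaw":7},{"x":-15,"y":-4,"z":11,"twist":42,"jaw":7}]'

```text
clock: 9.48
eef_pos: [0.5064, -0.0274, 0.1354]
tool_rot: [-0.225, 0.672, 0.23, 0.667]
ft_force: [-1.2, -0.3, -1.1]
grip_width: 0.0703
```

```bash
cat > look.py <<'E'
from h import *
import sys
n=sys.argv[1]
C=np.array([.7277,.1241]);t=np.radians(-5.015);ex=np.array([np.cos(t),np.sin(t)]);ey=np.array([-ex[1],ex[0]])
o=bot.get_obs();print(o["clock"],o["eef_pos"],o["tool_rot"],o["ft_force"])
p,d=bot.camera("top");W=topcloud(d);s=p[90:260,140:390,::-1];cv2.imwrite(f"pics/top{n}.png",cv2.resize(s,None,fx=3,fy=3));cv2.imwrite(f"pics/top{n}raw.png",p[...,::-1])
q,_=bot.camera("side");cv2.imwrite(f"pics/side{n}.png",cv2.resize(q[150:290,120:310,::-1],None,fx=4,fy=4));cv2.imwrite(f"pics/side{n}raw.png",q[...,::-1])
m=np.zeros((384,512),bool);m[95:170,195:280]=True
m&=np.abs(W[...,2]-.056)<.008
h=cv2.cvtColor(p,cv2.COLOR_RGB2HSV);m&=((h[...,0]<8)|(h[...,0]>170))&(h[...,1]>150)
P=W[m][:,:2];T=np.c_[(P-C)@ex,(P-C)@ey].astype(np.float32)
print(m.sum(),"z",np.median(W[m][:,2]),"tray rect",cv2.minAreaRect(T),np.percentile(T,[1,99],axis=0))
E
python3 look.py 9
```

```text
9.4833 [ 0.50636999 -0.02742762  0.13542984] [-0.22466641  0.67173188  0.23028909  0.66728421] [-1.20856535 -0.30223197 -1.09021786]
434 z 0.05548488560936371 tray rect ((-0.056394483894109726, -0.0158697422593832), (0.03251989930868149, 0.1111188605427742), 89.85350799560547) [[-1.11158700e-01 -3.17448475e-02]
 [-2.67384331e-03  1.06670343e-04]]
```

View pics/top9.png

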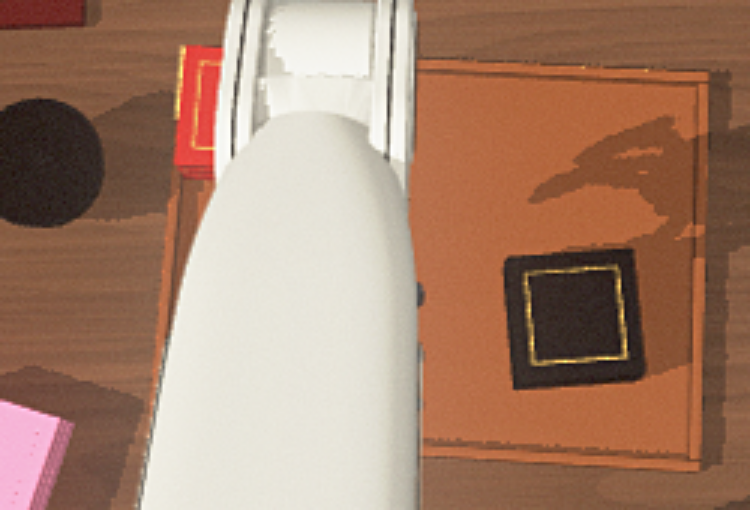

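View pics/side9.png

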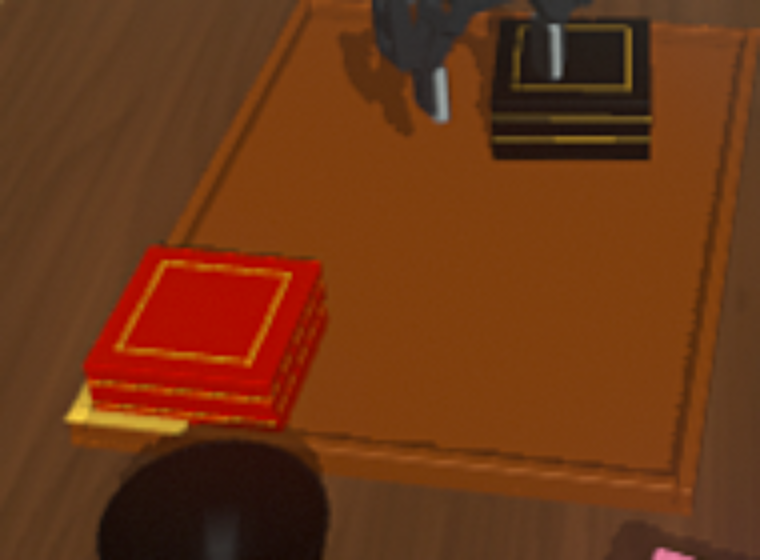

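step_arm --series '[{"x":1,"y":3,"z":0,"twist":7,"jaw":7},{"x":2,"y":6,"z":0,"twist":14,"jaw":7},{"x":4,"y":9,"z":0,"twist":21,"jaw":7},{"x":6,"y":11,"z":0,"twist":28,"jaw":7},{"x":6,"y":11,"z":0,"twist":35,"jaw":7},{"x":6,"y":11,"z":0,"twist":42,"jaw":7},{"x":6,"y":11,"z":-2,"twist":47.5,"jaw":7},{"x":6,"y":11,"z":-5,"twist":47.5,"jaw":7},{"x":6,"y":11,"z":-8.5,"twist":47.5,"jaw":7},{"x":6,"y":11,"z":-10.8,"twist":47.5,"jaw":7}]'

```text
clock: 10.42
eef_pos: [0.5718, 0.0835, 0.0257]
tool_rot: [-0.474, 0.524, 0.479, 0.522]
ft_force: [0.6, -0.1, -0.1]
grip_width: 0.0696
```

step_arm --series '[{"x":0.6,"y":-0.05,"z":-0.3,"twist":0,"jaw":7},{"x":1.2,"y":-0.1,"z":-0.3,"twist":0,"jaw":7},{"x":1.8,"y":-0.15,"z":-0.3,"twist":0,"jaw":7},{"x":2.2,"y":-0.2,"z":-0.3,"twist":0,"jaw":7},{"x":2.4,"y":-0.2,"z":-0.3,"twist":0,"jaw":7}]'

```text
clock: 10.83
eef_pos: [0.5989, 0.0818, 0.0248]
tool_rot: [-0.474, 0.522, 0.477, 0.524]
ft_force: [0.9, 0.2, 0.5]
grip_width: 0.0699
```

step_arm --series '[{"x":0.2,"y":0,"z":0,"twist":0,"jaw":7},{"x":0.35,"y":0,"z":0,"twist":0,"jaw":7},{"x":0.5,"y":0,"z":0,"twist":0,"jaw":7},{"x":0.6,"y":0,"z":0,"twist":0,"jaw":7},{"x":0.7,"y":0,"z":0,"twist":0,"jaw":7}]'

```text
clock: 11.25
eef_pos: [0.6037, 0.0822, 0.025]
tool_rot: [-0.473, 0.523, 0.479, 0.523]
ft_force: [-9.1, 1.5, 6.0]
grip_width: 0.0701
```

The tool stopped at the same depth as before (tray x = -0.120) with 9 N, so the box is firm against the far rim. I'll retreat to where the cameras can see the corner.

step_arm --series '[{"x":0.8,"y":0,"z":0,"twist":0,"jaw":7},{"x":0.8,"y":0,"z":0,"twist":0,"jaw":7},{"x":-2,"y":0.2,"z":0,"twist":0,"jaw":7},{"x":-4,"y":0.3,"z":2,"twist":0,"jaw":7},{"x":-5,"y":0.3,"z":6,"twist":0,"jaw":7},{"x":-8,"y":-2,"z":10,"twist":0,"jaw":7},{"x":-11,"y":-5,"z":13,"twist":0,"jaw":7},{"x":-14,"y":-9,"z":16,"twist":0,"jaw":7},{"x":-17,"y":-13,"z":18,"twist":0,"jaw":7},{"x":-20,"y":-17,"z":18,"twist":0,"jaw":7}]'

```text
clock: 12.08
eef_pos: [0.4384, -0.0446, 0.1948]
tool_rot: [-0.476, 0.521, 0.477, 0.524]
ft_force: [1.1, -1.8, 0.7]
grip_width: 0.0699
```

step_arm --series '[{"x":-3,"y":-3,"z":0,"twist":0,"jaw":7},{"x":-6,"y":-7,"z":0,"twist":0,"jaw":7},{"x":-9,"y":-11,"z":0,"twist":0,"jaw":7},{"x":-9,"y":-14,"z":0,"twist":0,"jaw":7},{"x":-9,"y":-14,"z":0,"twist":0,"jaw":7}]'

```text
clock: 12.5
eef_pos: [0.3467, -0.1902, 0.1958]
tool_rot: [-0.475, 0.524, 0.473, 0.526]
ft_force: [0.2, 0.7, 0.3]
grip_width: 0.0696
```

```bash
python3 look.py 10
```

```text
12.5 [ 0.34672654 -0.19018468  0.19576052] [-0.47500158  0.52381296  0.47295857  0.52564596] [0.21610725 0.74432367 0.26004012]
1553 z 0.055676658339179945 tray rect ((-0.05413391441106796, -0.05495014041662216), (0.11031559854745865, 0.11272460222244263), 89.72721099853516) [[-0.10950098 -0.10939663]
 [-0.00137825 -0.00139361]]
```

View pics/top10.png

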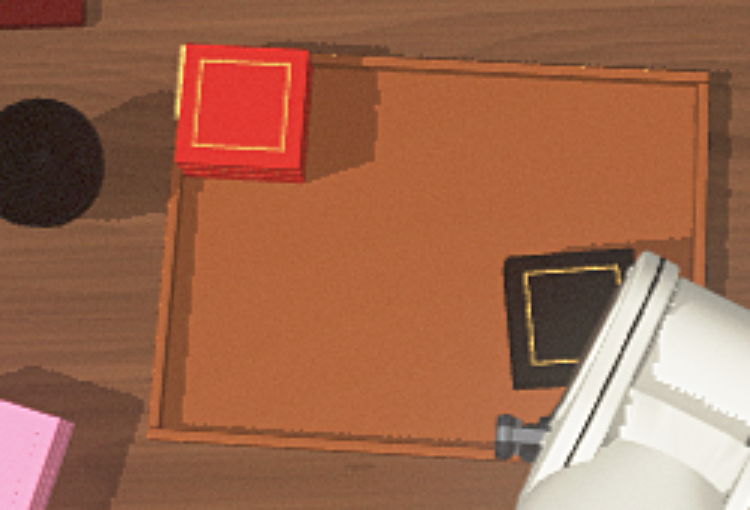

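View pics/side10.png

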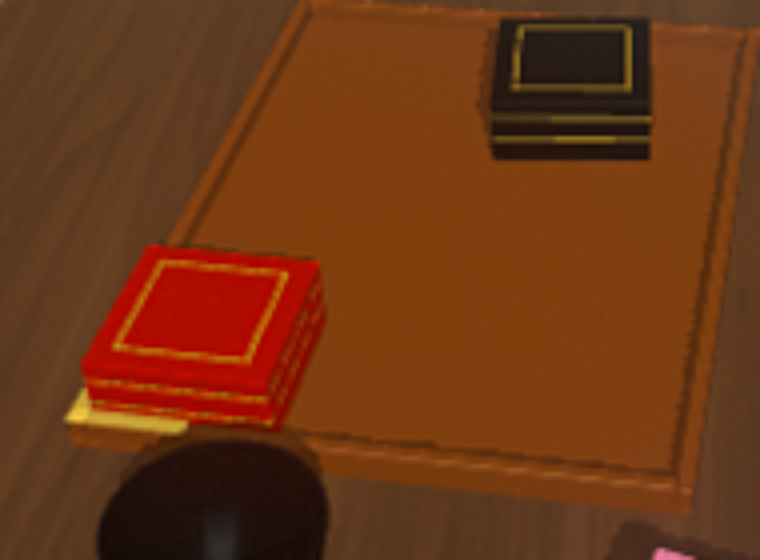

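Run:
```python
from h import *
C=np.array([.7277,.1241]);t=np.radians(-5.015);ex=np.array([np.cos(t),np.sin(t)]);ey=np.array([-ex[1],ex[0]])
for n in(9,10):
    p=cv2.imread(f"pics/top{n}raw.png")[...,::-1].astype(float)
    # subpixel left edge: red-vs-green contrast crossing
    f=p[...,0]-1.0*p[...,1];E=[]
    for v in range(112,140):
        r=f[v,190:212];i=np.where((r[:-1]<110)&(r[1:]>=110))[0]
        if len(i):i=i[-1] if 0 else i[0];E.append([190+i+(110-r[i])/(r[i+1]-r[i]),v])
    P=ray("top",E,.056)[:,:2]-C;x,y=P@ex,P@ey;k=np.polyfit(x,y,1)
    print(n,len(E),"left edge y",np.median(y),"yaw",np.degrees(k[0]))
    q=cv2.imread(f"pics/side{n}raw.png")[...,::-1].astype(float);g=q[...,0]-q[...,1]
    E=[]
    for u in range(146,184):
        c=g[245:262,u];i=np.where((c[:-1]>=90)&(c[1:]<90))[0]
        if len(i):i=i[-1];E.append(245+i+(c[i]-90)/(c[i]-c[i+1]))
    print("side lower edge row",np.median(E))
for a,b in(("side0","side10raw"),("top0","top10raw")):
    A,B=[cv2.imread(f"pics/{z}.png") for z in(a,b)];D=[]
    box=[np.s_[255:312,140:205],np.s_[150:192,238:288]] if a=="side0" else [np.s_[120:168,128:178]]
    for s in box:
        print(a,cv2.phaseCorrelate(cv2.cvtColor(A[s],6).astype(np.float64),cv2.cvtColor(B[s],6).astype(np.float64)))
```

```text
9 28 left edge y 8.642659396680914e-05 yaw -0.5935906974755787
side lower edge row 254.2147435897436
10 28 left edge y -7.436160394151345e-05 yaw -0.8463677333724505
side lower edge row 254.3667701863354
side0 ((0.004559217681389782, 0.04973567012930147), 1.030366388664793)
side0 ((-0.010579062580752918, 0.5969264188724956), 0.9040521283835948)
top0 ((-0.07445411180401962, -0.03764985075339666), 0.9889557815917946)
```

Run:
```python
import cv2,numpy as np
for a in("side0","side1","side10raw"):
    g=cv2.cvtColor(cv2.imread(f"pics/{a}.png"),cv2.COLOR_BGR2HSV);b=(cv2.cvtColor(cv2.imread(f"pics/{a}.png"),6)[150:195,236:290]<45)
    v,u=np.where(b);print(a,b.sum(),u.min(),u.max(),v.min(),v.max(),u.mean(),v.mean())
A,B=[cv2.imread(f"pics/{z}.png",0) for z in("top0","top10raw")]
s=np.s_[170:225,305:330];print(cv2.phaseCorrelate(A[s].astype(float),B[s].astype(float)))
A,B=[cv2.imread(f"pics/{z}.png",0) for z in("side0","side10raw")]
s=np.s_[152:176,240:286];print(cv2.phaseCorrelate(A[s].astype(float),B[s].astype(float)))
```

```text
side0 1045 6 46 4 39 26.415311004784687 21.96842105263158
side1 1080 6 46 4 39 26.56851851851852 22.04537037037037
side10raw 1042 6 46 5 39 26.314779270633398 22.10460652591171
((0.34501624627053395, -0.04384462212435736), 0.8381382733688459)
((0.06828212259063449, -0.03701763597176466), 0.8036276222100387)
```

The black box and the tea bowl haven't moved, and the red box is home. Handing in.

```bash
python3 -c "
from workcell import bot
print(bot.job_done(), bot.get_obs()['clock'])"
```

```text
the job is handed in; nothing more can be done
the job is handed in; nothing more can be done
```

I slid the red box into the brass-capped corner and handed the job in at about 12.6 s; no verdict came back. I pushed it low with the partly open fingers: first to the far rim, then along it to the left rim, then a final nudge against the far rim. Each push ended with the tool stopped at 9 to 13 N.

**Red box:** the last check put its centre at (-54, -55) mm in the tray corner frame, against a goal of (-55, -55). Its lid was at 55.7 mm above the table (56 mm expected), so it lies flat.

**Squareness:** the two estimates differ slightly, about 0.3° off from the depth outline and 0.8° from the left-edge fit. I take both as picture noise, because the two fingers pressed the side flat against the rim.

**Left rim:** I didn't push against it again after the final nudge. The left edge measured within 0.2 mm of where it was before the nudge, and at the rim.

**Tea bowl and black box:** the bowl matched its first pictures to within 0.1 pixel. For the black box, one side-view comparison showed a 0.6 pixel shift. A tighter crop showed under 0.1 pixel and its outline matched to within a pixel, but a top-view crop still read 0.35 pixel (about 1 mm). I read it as unmoved, and the fingers never came near it at box height.

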